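Seat and latch the lane divider in a sauce-jar display tray

TASK

Fit the loose grey lane divider into the slotted metal rail of the wooden display tray: lower it gently and feel for the slots until all five teeth are in and its bar rests flat on the rail. Do not force it down on the rail. Then slide the tray's end latch fully closed over the end of the divider's bar, let go, and leave the jars and the bottle alone.

Things in the scene. Friction and masses are not known exactly. Their poses are not given: they have to be found in the camera images.
- comb_grip (a point): Centre of the raised header plate of the loose grey plastic lane divider (180 g): 12 mm thick along x, 80 mm long along y, 44 mm tall, the point 64 mm above the tips of the teeth and 22 mm below the top. Grip the header by its 12 mm thickness, from above. Below it are the bar and fins, whose tops are 22 mm below this point. z up; the same turned half round.
- comb: The lane divider, standing on five teeth; origin on the axis at their tips. A bar along y (200 mm long, 12 thick, underside 22 mm, top 42 mm above the tips) is crossed by five fins at y = -76, -38, 0, 38, 76 mm (110 mm along x, 4 thick, same height as the bar). Under each fin is one square-ended tooth, 30 mm along x, 4 mm along y, 22 mm long.
- tray: Wooden display tray fixed on the counter, 200 mm (x) by 370 mm (y), rim 22 mm high; origin at the centre of its underside, z up. Along its y lies an aluminium rail, 198 mm long, 47 mm wide, flat top 40 mm above the origin, with five square-edged slots at 38 mm pitch, each 37 mm long (x), 6.2 mm wide (y) and 31 mm deep.
- tray_mid (a point): Fixed point of the tray on its vertical axis, 40 mm above its origin, level with the rail's top. The rail is centred in x but was screwed down with play: it stands firmly anywhere up to 12 mm to either side along y, which no reported pose shows. Rubber pads let it sink 1 mm per 4 N, after the first 2 N, to a stop at 5 mm. Home, the header's centre is 42 mm above this point. 3 to 10 N seats; over 25 N is forcing.
- latch (a joint): The tray's end latch: a steel slide 32 mm wide and 6 mm thick on a dark bracket at the tray's +y end. In m: 0 to 0.006 (open) at the start, 0.040 fully closed at its stop; closes towards the tray's -y. Sliding takes about 2 N and it stays where left. Its underside runs 3 mm above the bar of a seated divider, so a divider not home blocks it.
- latch_knob (a point): On the axis of the latch's upright round black knob, 12 mm in diameter, rising from 69 to 107 mm above the tray's origin; this point is 90 mm above that origin and moves with the latch: 158 mm along the tray's +y from its origin at latch 0, 118 mm at 0.040.
- jar_a: Bystander: small jar with a red lid, 60 mm wide, 75 mm tall, beyond the tray; origin at the centre of its underside.
- jar_b: Bystander: small jar with a green lid, 60 mm wide, 75 mm tall, beyond the tray; origin at the centre of its underside.
- sauce: Bystander: sauce bottle, 60 mm wide, 210 mm tall, to the left of the tray; origin at the centre of its underside.
Not all that is in view belongs to the job. Of the things shaped like the comb, the grey one is meant.

How it is judged:
On the way:
1. the divider is seated: all five teeth in their slots, its bar down on the rail (z of comb_grip in the frame of tray between 0.078 and 0.084 m and y of comb_grip in the frame of tray between -0.016 and 0.016 m and x of comb_grip in the frame of tray between -0.008 and 0.008 m and angle between comb_grip's own z axis and vertical below 0.05 rad), for 0.2 s.
At the end, for the whole second after the job is handed in: Divider home in the rail, all five teeth in their slots: header centre within 2 mm above (4 mm below) its 82 mm home height, within 16 mm along y and 8 mm along x of the tray's centre, upright within 0.05 rad, in line within 0.08 rad; latch closed past 36 of 40 mm and at rest (all of step 1 and angle between the y axis of comb_grip and the y axis of tray, either way round below 0.08 rad and value of joint latch above 0.036 m and velocity of joint latch below 0.01 m/s); the robot touches nothing.
It fails at once if the divider is forced: more than 25 N between the divider and the tray (contact force between comb and tray above 25 N).
It fails at once if a bystander jar or bottle is moved by more than 20 mm (distance of any of jar_a, jar_b, sauce from where it was at the start of the episode above 0.02 m).
It also fails if it takes over 64 s, if anything falls off the work surface, if the arm or the gripper's body presses on something with over 40 N, if the wrist force passes 120 N, or if a joint passes its speed limit or range.

ROBOT

A 6-joint arm with a two-finger parallel gripper is mounted at the origin on the work surface. World frame = base frame: x ahead of the robot, y to its left, z up, the work surface at z = 0. Lengths are in m, angles in rad, forces in N, time in s.
With the tool pointing down it reaches from about 0.3 to 0.775 m from the base axis. Payload 14.6 kg.
Tool frame: the origin (TCP) lies at the very end of the fingers, on their centre line; the grasp point (between the pads) lies 19 mm behind it; z points along the fingers, y is the line along which they close (so a half turn about z gives the same grasp; the last joint's range is limited). The gripper opens to 94 mm and grips with 3 to 60 N. Pads are 16 mm wide; open, the fingers measure 119 mm over their backs; the gripper's body (75 mm by 177 mm) begins 78 mm behind the grasp point.
Start: joints at [1.174, 0.3, 1.521, -0, 1.321, -0.067], TCP at [0.178, 0.52, 0.205] pointing down, gripper open.
Joint ranges: [-3.03, 3.03], [-0.79, 2.21], [0.23, 2.52], [-1.04, 4.18], [0, 3.07], [-2.55, 2.55]. Speed limits (rad/s): [2.22, 2.22, 2.57, 3.14, 3.14, 3.14].

INTERFACE

Orientations are given as [roll, pitch, yaw] about the fixed x, y, z axes, in that order (R = Rz(yaw) Ry(pitch) Rx(roll)).
In Python, from station import ctrl gives the robot as it stands.
- The arm moves only by the tool move_arm, never from a script. Its argument "targets" is a list of rows, each a list of 6 numbers: the shift along the tool's x, y, z in units of 1000 mm (1.0 is 1000 mm), then the turn, a rotation vector about the tool's x, y, z in units of 30 degrees (1.0 is 30 degrees). In form: [[tx, ty, tz, ax, ay, az], ...]. A call has exactly 5 rows; each row is the pose to reach, as a shift and turn from the pose commanded when the call began, along the tool's axes at that moment; what a row does not reach only later rows make up. A row lasts 1/12 s, in which the tool goes at most 41.7 mm and 7.16 degrees, less where a joint would pass 70% of its speed; a pose out of reach is approached as far as the arm can. A call with a number of a shift or a turn outside -1 to 1 is refused whole. A call with a gripper value outside its range is refused whole. "fingers" is the opening, from -1 (shut) to 1 (fully open), set as the call begins (left out, the last holds). The fingers move at their own pace and stop on an object; "grip_force" is the grip in N (left out, the last holds). Time passes only in rows, so rows that repeat a pose let the fingers close, or fill a call up. It gives the time, the measured TCP pose, the force and the opening at its end, in the units of the state.
- ctrl.get_obs(): the state, without advancing time (a new reading comes with each control period).
- ctrl.camera(name): name is "side" or "top"; returns the picture (420x560x3 uint8, red, green, blue); there is no depth.
- ctrl.camera_info(name): a dict with "fx", "fy", "cx", "cy" (pixels), "rvec" (rotation vector, rad) and "tvec" (3), from world to camera coordinates, as OpenCV has them. Camera axes: x right, y down, z forward; pixel columns grow to the right and rows downward; lengths in m; the calibration is good to about 2 mm. A picture is of the moment at which its call begins. camera_info takes no time and is no camera call.
- ctrl.hand_in(): hands the job in, once; it reports no verdict.
The state is a dict: "time_s": time; "qpos": joint angles; "joint_vel": joint speeds; "tau": joint torques, N m; "ee_pos": TCP position; "eef_rot": TCP orientation; "force": force on the tool from outside, world axes, zero at the start; "moment": the same for the moment, N m; "grip_width": finger opening in m.
Only numpy, scipy, OpenCV 4.12 (cv2) and the standard library are available. Lean on these libraries where they do the work, as an engineer would, in place of code of your own. Each camera call takes 0.05 s, during which the arm holds its last target. There are 200 camera calls.

## Working session

There is one attempt and no reset: what is moved stays moved. The work goes in short steps, Python scripts to look and compute and a tool call to move; the robot and the scene stay as the last step left them, time stands still between calls to the robot, and variables do not carry over. Pictures are saved under pics/ and viewed, on a budget of 10 in all, crops included, one or two more only if the job needs it, and the job is handed in when it is done.

Besides the shell and the picture viewer there is one more tool, called after "Emit:" as name(argument=value, ...), one argument or row to a line, values as JSON. move_arm: Moves the arm, as the interface text tells. Shifts and turns lie within -1 to 1; 1 stands for 1000 mm of shift or 30 degrees of turn. Its arguments: {"type":"object","properties":{"targets":{"type":"array"},"fingers":{"type":"number"},"grip_force":{"type":"number"}},"required":["targets"]}

```bash
ls; mkdir -p pics; python3 - <<'E'
from station import ctrl
import cv2,numpy as np
for n in("top","side"):
    im=ctrl.camera(n);cv2.imwrite(f"pics/{n}0.png",im[...,::-1]);i=ctrl.camera_info(n)
    R=cv2.Rodrigues(np.array(i["rvec"]))[0];print(n,i,-R.T@np.array(i["tvec"]),R[2])
print(ctrl.get_obs())
E
```

```text
pics
top {'fx': 430.7938562177259, 'fy': 430.7938562177259, 'cx': 284.0876972860849, 'cy': 210.22963836441878, 'rvec': array([ 2.15607522, -2.17991894,  0.07815102]), 'tvec': array([0.06096903, 0.65503631, 1.16273681])} [0.54990256 0.03446933 1.21703152] [ 0.08870547  0.01618041 -0.99592647]
side {'fx': 545.7060464649311, 'fy': 545.7060464649311, 'cx': 276.831265232295, 'cy': 202.3149010377379, 'rvec': array([ 0.27682311, -2.65654381,  1.43378433]), 'tvec': array([0.62192029, 0.10184358, 1.60788867])} [0.32538985 1.38954793 0.97249212] [ 0.18245979 -0.81641042 -0.54788909]
{'time_s': 0.1, 'qpos': array([ 1.17440216e+00,  3.00384858e-01,  1.52154555e+00,  1.29578208e-05,
        1.32071569e+00, -6.65877369e-02]), 'joint_vel': array([-1.78327221e-03, -2.70101501e-05, -1.92002901e-03,  2.61598907e-03,
        1.01584154e-03,  9.54622939e-04]), 'tau': array([ 1.65931659e-03, -5.32638180e+01, -3.53282940e+01,  7.09500653e-02,
        2.34721228e-02, -9.03602859e-05]), 'ee_pos': array([0.17801905, 0.52012821, 0.20494867]), 'eef_rot': array([-3.14054238e+00, -8.26182144e-05,  2.81178297e+00]), 'force': array([-0.24783961, -0.03783713, -0.07889845]), 'moment': array([-0.00469774, -0.02882152, -0.01911985]), 'grip_width': 0.09392964623131689}
```

View pics/top0.png

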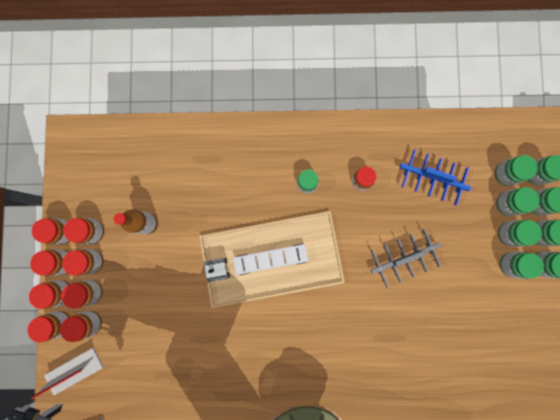

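View pics/side0.png

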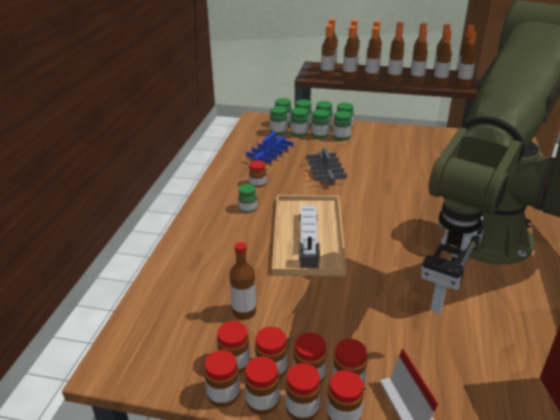

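```bash
cat > h.py <<'E'
from station import ctrl
import cv2,numpy as np
def ray(n,px,z):
    i=ctrl.camera_info(n);R=cv2.Rodrigues(np.array(i["rvec"]))[0];c=-R.T@np.array(i["tvec"])
    px=np.atleast_2d(px).astype(float)
    d=np.c_[(px[:,0]-i["cx"])/i["fx"],(px[:,1]-i["cy"])/i["fy"],np.ones(len(px))]@R
    return (c+d*((z-c[2])/d[:,2])[:,None])[:,:2]
def proj(n,P):
    i=ctrl.camera_info(n);K=np.array([[i["fx"],0,i["cx"]],[0,i["fy"],i["cy"]],[0,0,1]])
    return cv2.projectPoints(np.atleast_2d(P).astype(float),np.array(i["rvec"]),np.array(i["tvec"]),K,None)[0][:,0]
def axis(p):
    m=p.mean(0);u=np.linalg.svd(p-m,full_matrices=False)[2][0];return m,u*np.sign(u[1])
E
python3 - <<'E'
from h import *
im=cv2.imread("pics/top0.png");hsv=cv2.cvtColor(im,cv2.COLOR_BGR2HSV)
c=cv2.resize(im[205:315,195:450],None,fx=3.1,fy=3.1,interpolation=cv2.INTER_CUBIC);cv2.imwrite("pics/crop0.png",c)
H,S,V=cv2.split(hsv)
def comp(m,box):
    k=np.zeros_like(m,bool);x0,y0,x1,y1=box;k[y0:y1,x0:x1]=True
    return np.argwhere(m&k)[:,::-1]
r=comp((S<60)&(V>140),(228,235,315,285)); 
for nm,p,z in(("rail",r,.04),("comb",comp((S<90)&(V<140),(360,220,450,295)),.042)):
    w=ray("top",p,z);rc=cv2.minAreaRect(w.astype(np.float32));m,u=axis(w)
    print(nm,len(p),rc,m,np.degrees(np.arctan2(-u[0],u[1])))
E
```

```text
rail 1356 ((0.5221296548843384, 0.0926479920744896), (0.05114306882023811, 0.2014419287443161), 10.110447883605957) [0.52200017 0.09285811] 10.051029137217824
comb 702 ((0.5227495431900024, -0.2710922956466675), (0.10732178390026093, 0.1971965730190277), 20.225135803222656) [ 0.52735569 -0.27395826] 19.546941291427196
```

View pics/crop0.png

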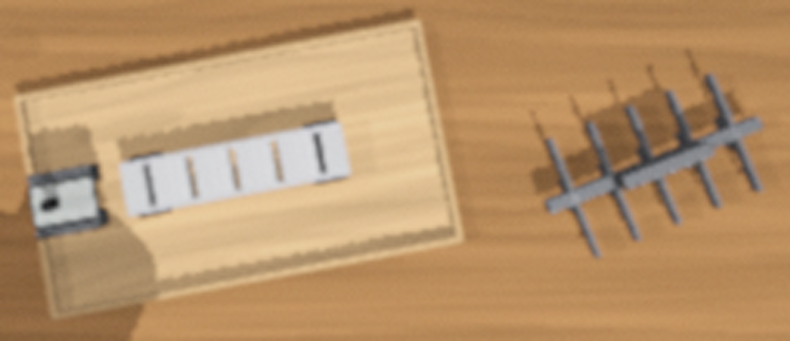

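```bash
python3 - <<'E'
from h import *
f=lambda p:np.array(p)/3.1+[195,205]
def rep(nm,p,z):
    w=ray("top",f(p),z);print(nm,w.round(4).tolist(),w.mean(0).round(4));return w
w=rep("fins",[(551,141),(710,77),(758,188),(598,255)],.042)
d=w[0]-w[1];print(np.degrees(np.arctan2(-d[0],d[1])))
rep("bar",[(549,207),(760,124)],.042)
rep("hdr",[(622,181),(712,147)],.086)
w=rep("slots",[(151,185),(193,177),(235,169),(278,161),(320,153)],.04)
d=w[0]-w[-1];print(np.degrees(np.arctan2(-d[0],d[1])),np.linalg.norm(d)/4)
rep("tray",[(17,97),(417,20),(463,240),(55,317)],.022)
rep("knob",[(50,201)],.107)
E
```

```text
fins [[0.5424, -0.1853], [0.5967, -0.3255], [0.4999, -0.3632], [0.4437, -0.2231]] [ 0.5207 -0.2743]
21.179611816867773
bar [[0.4853, -0.1819], [0.5553, -0.3673]] [ 0.5203 -0.2746]
hdr [[0.5087, -0.2354], [0.5363, -0.3114]] [ 0.5225 -0.2734]
slots [[0.5075, 0.1648], [0.5141, 0.1279], [0.5207, 0.0911], [0.5273, 0.0533], [0.5339, 0.0164]] [0.5207 0.0907]
10.093190069856936 0.03769168108564221
tray [[0.5864, 0.287], [0.6514, -0.0724], [0.456, -0.1091], [0.3919, 0.252]] [0.5214 0.0894]
knob [[0.4976, 0.2411]] [0.4976 0.2411]
```

Emit:
move_arm(
  targets=[
    [-0.023, -0.0256, 0.002, 0, 0, 0],
    [-0.0466, -0.0512, 0.004, 0, 0, 0],
    [-0.07, -0.0768, 0.005, 0, 0, 0],
    [-0.093, -0.1024, 0.007, 0, 0, 0],
    [-0.1164, -0.128, 0.009, 0, 0, 0],
  ],
)

```text
time_s: 0.52
ee_pos: [0.2469, 0.36, 0.1961]
eef_rot: [-3.141, -0.0, 2.812]
force: [1.1, -0.0, 0.9]
grip_width: 0.0937
```

Emit:
move_arm(
  targets=[
    [-0.023, -0.0256, 0.002, 0, 0, 0],
    [-0.0466, -0.0512, 0.004, 0, 0, 0],
    [-0.07, -0.0768, 0.005, 0, 0, 0],
    [-0.093, -0.1024, 0.007, 0, 0, 0],
    [-0.1164, -0.128, 0.009, 0, 0, 0],
  ],
)

```text
time_s: 0.93
ee_pos: [0.3156, 0.2012, 0.1873]
eef_rot: [3.142, 0.0, 2.812]
force: [0.3, 0.1, -1.0]
grip_width: 0.094
```

Emit:
move_arm(
  targets=[
    [-0.023, -0.0256, 0.002, 0, 0, 0],
    [-0.0466, -0.0512, 0.004, 0, 0, 0],
    [-0.07, -0.0768, 0.005, 0, 0, 0],
    [-0.093, -0.1024, 0.007, 0, 0, 0],
    [-0.1164, -0.128, 0.009, 0, 0, 0],
  ],
)

```text
time_s: 1.35
ee_pos: [0.3843, 0.0422, 0.1784]
eef_rot: [3.142, 0.0, 2.812]
force: [0.8, -0.9, 0.5]
grip_width: 0.0938
```

Emit:
move_arm(
  targets=[
    [-0.023, -0.0256, 0.002, 0, 0, 0],
    [-0.0466, -0.0512, 0.004, 0, 0, 0],
    [-0.07, -0.0768, 0.005, 0, 0, 0],
    [-0.093, -0.1024, 0.007, 0, 0, 0],
    [-0.1164, -0.128, 0.009, 0, 0, 0],
  ],
)

```text
time_s: 1.77
ee_pos: [0.453, -0.1166, 0.1692]
eef_rot: [3.142, -0.0, 2.811]
force: [0.4, 0.5, 0.1]
grip_width: 0.0935
```

Emit:
move_arm(
  targets=[
    [-0.023, -0.0256, 0.002, 0, 0, 0.168],
    [-0.0466, -0.0512, 0.004, 0, 0, 0.337],
    [-0.07, -0.0768, 0.005, 0, 0, 0.505],
    [-0.093, -0.1024, 0.007, 0, 0, 0.674],
    [-0.1164, -0.128, 0.009, 0, 0, 0.843],
  ],
)

```text
time_s: 2.18
ee_pos: [0.5217, -0.2753, 0.1599]
eef_rot: [-3.141, -0.001, 2.366]
force: [0.2, 1.3, 0.1]
grip_width: 0.0939
```

Emit:
move_arm(
  targets=[
    [0, 0, 0, 0, 0, 0.21],
    [0, 0, 0, 0, 0, 0.42],
    [0, 0, 0, 0, 0, 0.63],
    [0, 0, 0, 0, 0, 0.843],
    [0, 0, 0, 0, 0, 0.843],
  ],
)

```text
time_s: 2.6
ee_pos: [0.5213, -0.2736, 0.16]
eef_rot: [-3.141, -0.001, 1.924]
force: [0.3, -0.2, 0.1]
grip_width: 0.0938
```

Emit:
move_arm(
  targets=[
    [0, 0, 0.028, 0, 0, 0],
    [0, 0, 0.056, 0, 0, 0],
    [0, 0, 0.084, 0, 0, 0],
    [0, 0, 0.112, 0, 0, 0],
    [0, 0, 0.112, 0, 0, 0],
  ],
)

```text
time_s: 3.02
ee_pos: [0.5197, -0.2726, 0.0439]
eef_rot: [-3.138, -0.005, 1.933]
force: [-1.0, -0.0, 0.4]
grip_width: 0.094
```

Emit:
move_arm(
  targets=[
    [0, 0, 0, 0, 0, 0],
    [0, 0, 0, 0, 0, 0],
    [0, 0, 0, 0, 0, 0],
    [0, 0, 0, 0, 0, 0],
    [0, 0, 0, 0, 0, 0],
  ],
  fingers=-1,
  grip_force=25,
)

```text
time_s: 3.43
ee_pos: [0.5218, -0.2739, 0.0495]
eef_rot: [3.141, 0.001, 1.929]
force: [-0.3, 0.0, 0.3]
grip_width: 0.0642
```

Emit:
move_arm(
  targets=[
    [0, 0, 0, 0, 0, 0],
    [0, 0, 0, 0, 0, 0],
    [0, 0, 0, 0, 0, 0],
    [0, 0, 0, 0, 0, 0],
    [0, 0, 0, 0, 0, 0],
  ],
)

```text
time_s: 3.85
ee_pos: [0.5215, -0.2736, 0.0484]
eef_rot: [-3.142, -0.0, 1.929]
force: [0.8, -0.1, -0.1]
grip_width: 0.0303
```

Emit:
move_arm(
  targets=[
    [0, 0, 0, 0, 0, 0],
    [0, 0, 0, 0, 0, 0],
    [0, 0, 0, 0, 0, 0],
    [0, 0, 0, 0, 0, 0],
    [0, 0, 0, 0, 0, 0],
  ],
)

```text
time_s: 4.27
ee_pos: [0.5215, -0.2736, 0.0484]
eef_rot: [-3.142, -0.0, 1.929]
force: [-0.2, -0.1, -2.1]
grip_width: 0.012
```

Emit:
move_arm(
  targets=[
    [0, 0, -0.01, 0, 0, 0],
    [0, 0, -0.03, 0, 0, 0],
    [0, 0, -0.06, 0, 0, 0],
    [0, 0, -0.085, 0, 0, 0],
    [0, 0, -0.1, 0, 0, 0],
  ],
)

```text
time_s: 4.68
ee_pos: [0.522, -0.274, 0.1521]
eef_rot: [3.14, 0.003, 1.929]
force: [0.0, -0.2, -1.9]
grip_width: 0.0119
```

Emit:
move_arm(
  targets=[
    [0, 0, 0, 0, 0, 0],
    [0, 0, 0, 0, 0, 0],
    [0, 0, 0, 0, 0, 0],
    [0, 0, 0, 0, 0, 0],
    [0, 0, 0, 0, 0, 0],
  ],
)

```text
time_s: 5.1
ee_pos: [0.5211, -0.2734, 0.1472]
eef_rot: [-3.14, -0.002, 1.929]
force: [-0.3, 0.4, -1.5]
grip_width: 0.012
```

Emit:
move_arm(
  targets=[
    [0.02, 0.0075, 0, 0, 0, 0],
    [0.055, 0.0206, 0, 0, 0, 0],
    [0.093, 0.0348, 0, 0, 0, 0],
    [0.132, 0.0493, 0, 0, 0, 0],
    [0.1705, 0.0637, 0, 0, 0, 0],
  ],
)

```text
time_s: 5.52
ee_pos: [0.5207, -0.0899, 0.1478]
eef_rot: [-3.141, -0.001, 1.928]
force: [1.2, 0.4, -1.8]
grip_width: 0.0117
```

Emit:
move_arm(
  targets=[
    [0.0385, 0.0144, 0, 0, 0, 0.06],
    [0.0775, 0.029, 0, 0, 0, 0.13],
    [0.1155, 0.0432, 0, 0, 0, 0.2],
    [0.1505, 0.0562, 0, 0, 0, 0.27],
    [0.1705, 0.0637, 0, 0, 0, 0.347],
  ],
)

```text
time_s: 5.93
ee_pos: [0.5206, 0.0937, 0.1479]
eef_rot: [-3.141, -0.0, 1.748]
force: [-0.8, 0.2, -2.2]
grip_width: 0.0118
```

Emit:
move_arm(
  targets=[
    [0, 0, 0, 0, 0, 0],
    [0, 0, 0, 0, 0, 0],
    [0, 0, 0, 0, 0, 0],
    [0, 0, 0, 0, 0, 0],
    [0, 0, 0, 0, 0, 0],
  ],
)

```text
time_s: 6.35
ee_pos: [0.5213, 0.0894, 0.1483]
eef_rot: [-3.141, 0.0, 1.746]
force: [1.1, 0.6, -1.6]
grip_width: 0.0117
```

```bash
python3 - <<'E'
from h import *
for n in("top","side"):
    im=ctrl.camera(n);cv2.imwrite(f"pics/{n}1.png",im[...,::-1])
a=cv2.imread("pics/top1.png")[200:320,190:350];b=cv2.imread("pics/side1.png")[140:290,255:365]
a=cv2.resize(a,(560,420),interpolation=3);b=cv2.resize(b,(230,314),interpolation=3)
o=np.zeros((420,800,3),np.uint8);o[:,:560]=a;o[:314,565:795]=b;cv2.imwrite("pics/c1.png",o)
s=ctrl.get_obs();print(s["ee_pos"],s["eef_rot"],s["force"],s["moment"])
E
```

```text
[0.52132358 0.08962603 0.14841528] [-3.14153476e+00  3.68817595e-05  1.74631890e+00] [-0.10251392  0.47623281 -2.24030214] [-0.04348974  0.00560539  0.0052917 ]
```

View pics/c1.png

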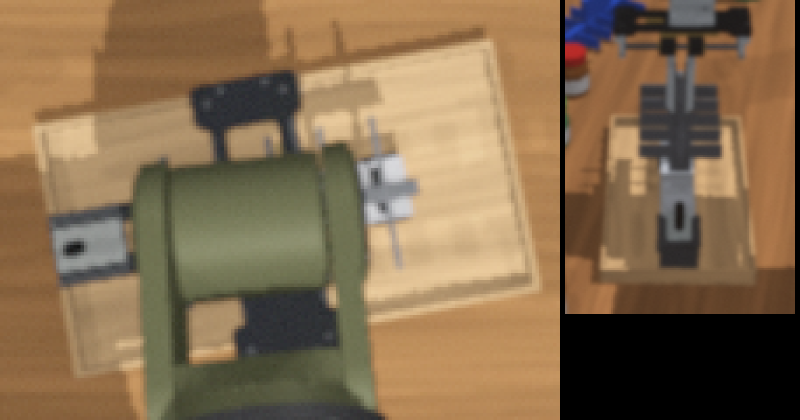

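```bash
python3 - <<'E'
from h import *
f=lambda p:np.array(p)/3.5+[190,200]
w=ray("top",f([(374,119),(400,266),(416,187)]),.142);print(w)
d=w[0]-w[1];print(np.degrees(np.arctan2(d[1],d[0])),np.linalg.norm(d))
c=np.radians(10.1);ey=np.array([-np.sin(c),np.cos(c)]);ex=np.array([np.cos(c),np.sin(c)])
print(w[:2].mean(0)+.076*ey, w[2]+.1*ey)
print(proj("top",[list(np.array([.5207,.0907])-.076*ey)+[.04]]))
# rail last slot and rail end in this picture, vs first
w=ray("top",f([(375,176),(413,187)]),.04);print("rail",w)
E
```

```text
[[ 0.58580903  0.0207175 ]
 [ 0.48197177  0.00370835]
 [ 0.53733301 -0.00842393]]
9.302764305810678 0.10522114115214355
[0.52056253 0.08703517] [0.51979634 0.09002639]
[[298.41978519 254.3152505 ]]
rail [[ 0.54496415  0.01920505]
 [ 0.53616377 -0.01016722]]
```

Emit:
move_arm(
  targets=[
    [0.001, 0.001, 0.006, 0, 0, 0],
    [0.002, 0.001, 0.018, 0, 0, 0],
    [0.002, 0.001, 0.032, 0, 0, 0],
    [0.002, 0.001, 0.043, 0, 0, 0],
    [0.002, 0.001, 0.049, 0, 0, 0],
  ],
)

```text
time_s: 6.87
ee_pos: [0.5213, 0.0923, 0.0977]
eef_rot: [-3.14, -0.0, 1.747]
force: [-0.5, -0.3, -3.5]
grip_width: 0.0118
```

Emit:
move_arm(
  targets=[
    [0, 0, 0.001, 0, 0, 0],
    [0, 0, 0.003, 0, 0, 0],
    [0, 0, 0.005, 0, 0, 0],
    [0, 0, 0.007, 0, 0, 0],
    [0, 0, 0.008, 0, 0, 0],
  ],
)

```text
time_s: 7.28
ee_pos: [0.522, 0.0925, 0.0916]
eef_rot: [3.141, 0.0, 1.747]
force: [0.4, 0.4, -2.6]
grip_width: 0.0117
```

Emit:
move_arm(
  targets=[
    [0, 0, 0, 0, 0, 0],
    [0, 0, 0, 0, 0, 0],
    [0, 0, 0, 0, 0, 0],
    [0, 0, 0, 0, 0, 0],
    [0, 0, 0, 0, 0, 0],
  ],
)

```text
time_s: 7.7
ee_pos: [0.5219, 0.0925, 0.0915]
eef_rot: [3.141, 0.0, 1.747]
force: [0.8, 0.9, -2.2]
grip_width: 0.0122
```

Emit:
move_arm(
  targets=[
    [0, 0, 0.001, 0, 0, 0],
    [0, 0, 0.002, 0, 0, 0],
    [0, 0, 0.003, 0, 0, 0],
    [0, 0, 0.003, 0, 0, 0],
    [0, 0, 0.003, 0, 0, 0],
  ],
)

```text
time_s: 8.12
ee_pos: [0.5218, 0.0925, 0.0883]
eef_rot: [-3.141, -0.0, 1.747]
force: [0.2, -0.3, -1.7]
grip_width: 0.0123
```

Emit:
move_arm(
  targets=[
    [0, 0, 0.0003, 0, 0, 0],
    [0, 0, 0.0006, 0, 0, 0],
    [0, 0, 0.001, 0, 0, 0],
    [0, 0, 0.001, 0, 0, 0],
    [0, 0, 0.001, 0, 0, 0],
  ],
)

```text
time_s: 8.53
ee_pos: [0.5219, 0.0925, 0.0874]
eef_rot: [-3.142, 0.0, 1.747]
force: [-0.4, -0.0, -2.2]
grip_width: 0.0113
```

No contact yet; another millimetre at a time.

Emit:
move_arm(
  targets=[
    [0, 0, 0.0003, 0, 0, 0],
    [0, 0, 0.0006, 0, 0, 0],
    [0, 0, 0.001, 0, 0, 0],
    [0, 0, 0.001, 0, 0, 0],
    [0, 0, 0.001, 0, 0, 0],
  ],
)

```text
time_s: 8.95
ee_pos: [0.5219, 0.0925, 0.0864]
eef_rot: [-3.142, 0.0, 1.747]
force: [-0.1, 0.2, -1.9]
grip_width: 0.0115
```

Emit:
move_arm(
  targets=[
    [0, 0, 0.0003, 0, 0, 0],
    [0, 0, 0.0006, 0, 0, 0],
    [0, 0, 0.001, 0, 0, 0],
    [0, 0, 0.001, 0, 0, 0],
    [0, 0, 0.001, 0, 0, 0],
  ],
)

```text
time_s: 9.37
ee_pos: [0.5219, 0.0925, 0.0854]
eef_rot: [-3.142, 0.0, 1.747]
force: [-0.2, -0.2, -2.0]
grip_width: 0.0123
```

Emit:
move_arm(
  targets=[
    [0, 0, 0.0005, 0, 0, 0],
    [0, 0, 0.001, 0, 0, 0],
    [0, 0, 0.0015, 0, 0, 0],
    [0, 0, 0.002, 0, 0, 0],
    [0, 0, 0.002, 0, 0, 0],
  ],
)

```text
time_s: 9.78
ee_pos: [0.5218, 0.0925, 0.0833]
eef_rot: [-3.141, -0.0, 1.747]
force: [1.2, -0.2, -1.8]
grip_width: 0.0121
```

Emit:
move_arm(
  targets=[
    [0, 0, 0.0005, 0, 0, 0],
    [0, 0, 0.001, 0, 0, 0],
    [0, 0, 0.0015, 0, 0, 0],
    [0, 0, 0.002, 0, 0, 0],
    [0, 0, 0.002, 0, 0, 0],
  ],
)

```text
time_s: 10.2
ee_pos: [0.5218, 0.0925, 0.0813]
eef_rot: [-3.141, -0.0, 1.747]
force: [-0.1, 0.1, -1.7]
grip_width: 0.0121
```

Emit:
move_arm(
  targets=[
    [0, 0, 0.001, 0, 0, 0],
    [0, 0, 0.002, 0, 0, 0],
    [0, 0, 0.003, 0, 0, 0],
    [0, 0, 0.004, 0, 0, 0],
    [0, 0, 0.005, 0, 0, 0],
  ],
)

```text
time_s: 10.62
ee_pos: [0.5219, 0.0925, 0.0763]
eef_rot: [-3.142, 0.0, 1.747]
force: [-0.2, 0.3, -2.7]
grip_width: 0.012
```

Emit:
move_arm(
  targets=[
    [0, 0, 0.001, 0, 0, 0],
    [0, 0, 0.002, 0, 0, 0],
    [0, 0, 0.003, 0, 0, 0],
    [0, 0, 0.004, 0, 0, 0],
    [0, 0, 0.005, 0, 0, 0],
  ],
)

```text
time_s: 11.03
ee_pos: [0.5219, 0.0925, 0.0713]
eef_rot: [-3.142, 0.0, 1.747]
force: [-1.0, 0.3, -1.1]
grip_width: 0.0116
```

Emit:
move_arm(
  targets=[
    [0, 0, 0.0005, 0, 0, 0],
    [0, 0, 0.001, 0, 0, 0],
    [0, 0, 0.0015, 0, 0, 0],
    [0, 0, 0.002, 0, 0, 0],
    [0, 0, 0.002, 0, 0, 0],
  ],
)

```text
time_s: 11.45
ee_pos: [0.5218, 0.0925, 0.0694]
eef_rot: [-3.142, -0.0, 1.747]
force: [0.1, 0.3, -1.4]
grip_width: 0.0116
```

Emit:
move_arm(
  targets=[
    [0, 0, 0.0005, 0, 0, 0],
    [0, 0, 0.001, 0, 0, 0],
    [0, 0, 0.0015, 0, 0, 0],
    [0, 0, 0.002, 0, 0, 0],
    [0, 0, 0.002, 0, 0, 0],
  ],
)

```text
time_s: 11.87
ee_pos: [0.5218, 0.0925, 0.0673]
eef_rot: [-3.141, 0.0, 1.747]
force: [-0.2, 0.4, -2.2]
grip_width: 0.0122
```

Emit:
move_arm(
  targets=[
    [0, 0, 0.0003, 0, 0, 0],
    [0, 0, 0.0006, 0, 0, 0],
    [0, 0, 0.001, 0, 0, 0],
    [0, 0, 0.001, 0, 0, 0],
    [0, 0, 0.001, 0, 0, 0],
  ],
)

```text
time_s: 12.28
ee_pos: [0.5219, 0.0925, 0.0665]
eef_rot: [-3.142, -0.0, 1.747]
force: [0.3, -0.7, -2.3]
grip_width: 0.0115
```

Emit:
move_arm(
  targets=[
    [0, 0, 0.0003, 0, 0, 0],
    [0, 0, 0.0006, 0, 0, 0],
    [0, 0, 0.001, 0, 0, 0],
    [0, 0, 0.001, 0, 0, 0],
    [0, 0, 0.001, 0, 0, 0],
  ],
)

```text
time_s: 12.7
ee_pos: [0.5219, 0.0925, 0.0656]
eef_rot: [3.141, 0.0, 1.747]
force: [-2.2, 0.1, 3.9]
grip_width: 0.0119
```

Emit:
move_arm(
  targets=[
    [0, 0, 0.0003, 0, 0, 0],
    [0, 0, 0.0006, 0, 0, 0],
    [0, 0, 0.0006, 0, 0, 0],
    [0, 0, 0.0006, 0, 0, 0],
    [0, 0, 0.0006, 0, 0, 0],
  ],
)

```text
time_s: 13.12
ee_pos: [0.522, 0.0925, 0.065]
eef_rot: [3.141, 0.0, 1.747]
force: [-1.5, -1.3, 6.2]
grip_width: 0.0119
```

Emit:
move_arm(
  targets=[
    [0, 0, 0, 0, 0, 0],
    [0, 0, 0, 0, 0, 0],
    [0, 0, 0, 0, 0, 0],
    [0, 0, 0, 0, 0, 0],
    [0, 0, 0, 0, 0, 0],
  ],
  fingers=-0.1,
)

```text
time_s: 13.53
ee_pos: [0.5219, 0.0925, 0.0647]
eef_rot: [-3.142, 0.0, 1.747]
force: [-0.2, 0.4, 0.7]
grip_width: 0.0408
```

Emit:
move_arm(
  targets=[
    [0, 0, -0.005, 0, 0, 0],
    [0, 0, -0.02, 0, 0, 0],
    [0, 0, -0.05, 0, 0, 0],
    [0, 0, -0.08, 0, 0, 0],
    [0, 0, -0.1, 0, 0, 0],
  ],
)

```text
time_s: 13.95
ee_pos: [0.5224, 0.0926, 0.1679]
eef_rot: [3.139, 0.0, 1.747]
force: [0.3, -0.6, 0.4]
grip_width: 0.0422
```

Emit:
move_arm(
  targets=[
    [0.04, 0, 0, 0, 0, 0],
    [0.08, 0, 0, 0, 0, 0],
    [0.12, 0, 0, 0, 0, 0],
    [0.155, 0, 0, 0, 0, 0],
    [0.19, 0, 0, 0, 0, 0],
  ],
  fingers=-1,
)

```text
time_s: 14.37
ee_pos: [0.4879, 0.2814, 0.1654]
eef_rot: [3.141, -0.0, 1.748]
force: [0.2, -0.3, 0.1]
grip_width: 0.0123
```

Emit:
move_arm(
  targets=[
    [0, 0, 0, 0, 0, 0],
    [0, 0, 0, 0, 0, 0],
    [0, 0, 0, 0, 0, 0],
    [0, 0, 0, 0, 0, 0],
    [0, 0, 0, 0, 0, 0],
  ],
)

```text
time_s: 14.78
ee_pos: [0.4889, 0.2785, 0.165]
eef_rot: [3.141, 0.0, 1.746]
force: [0.1, 0.4, -0.4]
grip_width: 0.0007
```

```bash
python3 - <<'E'
from h import *
for n in("top","side"):
    im=ctrl.camera(n);cv2.imwrite(f"pics/{n}2.png",im[...,::-1])
a=cv2.imread("pics/top2.png")[200:320,190:350];b=cv2.imread("pics/side2.png")[140:290,255:365]
a=cv2.resize(a,(560,420),interpolation=3);b=cv2.resize(b,(230,314),interpolation=3)
o=np.zeros((420,800,3),np.uint8);o[:,:560]=a;o[:314,565:795]=b;cv2.imwrite("pics/c2.png",o)
s=ctrl.get_obs();print(s["ee_pos"],s["eef_rot"],s["force"],s["grip_width"])
E
```

```text
[0.48888148 0.27872416 0.16500857] [ 3.14140595e+00 -1.65595853e-05  1.74595285e+00] [ 0.06602178 -0.32739291  0.59417052] 0.000442143874545199
```

View pics/c2.png

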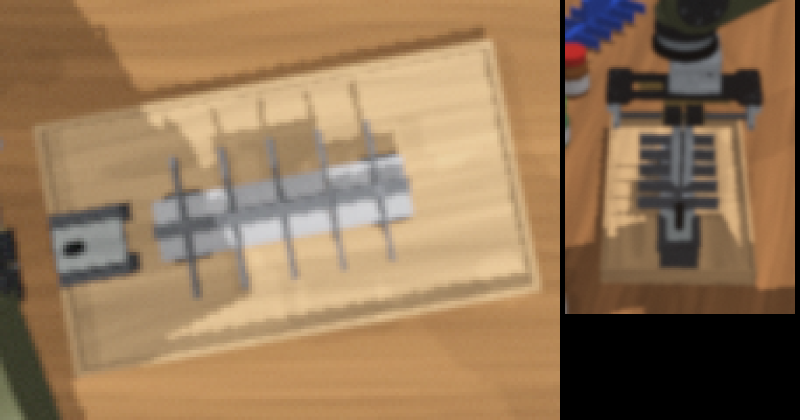

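Emit:
move_arm(
  targets=[
    [0, 0, 0.01, 0, 0, 0],
    [0, 0, 0.03, 0, 0, 0],
    [0, 0, 0.055, 0, 0, 0],
    [0, 0, 0.072, 0, 0, 0],
    [0, 0, 0.081, 0, 0, 0],
  ],
)

```text
time_s: 15.3
ee_pos: [0.4875, 0.2788, 0.081]
eef_rot: [-3.138, 0.001, 1.747]
force: [-1.1, 0.2, -0.2]
grip_width: 0.0003
```

Emit:
move_arm(
  targets=[
    [-0.003, 0, 0, 0, 0, 0],
    [-0.008, 0, 0, 0, 0, 0],
    [-0.013, 0, 0, 0, 0, 0],
    [-0.018, 0, 0, 0, 0, 0],
    [-0.023, 0, 0, 0, 0, 0],
  ],
)

```text
time_s: 15.72
ee_pos: [0.4931, 0.2565, 0.0849]
eef_rot: [3.14, -0.001, 1.747]
force: [-0.6, 2.2, 1.0]
grip_width: 0.0006
```

Emit:
move_arm(
  targets=[
    [-0.003, 0, 0, 0, 0, 0],
    [-0.006, 0, 0, 0, 0, 0],
    [-0.009, 0, 0, 0, 0, 0],
    [-0.012, 0, 0, 0, 0, 0],
    [-0.015, 0, 0, 0, 0, 0],
  ],
)

```text
time_s: 16.13
ee_pos: [0.4953, 0.242, 0.084]
eef_rot: [3.141, -0.0, 1.747]
force: [-0.4, 2.0, 0.3]
grip_width: 0.0006
```

Emit:
move_arm(
  targets=[
    [-0.003, 0, 0, 0, 0, 0],
    [-0.006, 0, 0, 0, 0, 0],
    [-0.009, 0, 0, 0, 0, 0],
    [-0.012, 0, 0, 0, 0, 0],
    [-0.014, 0, 0, 0, 0, 0],
  ],
)

```text
time_s: 16.55
ee_pos: [0.4977, 0.228, 0.0838]
eef_rot: [-3.142, 0.0, 1.747]
force: [-0.0, 1.9, 1.5]
grip_width: 0.0004
```

Emit:
move_arm(
  targets=[
    [-0.001, 0, 0, 0, 0, 0],
    [-0.002, 0, 0, 0, 0, 0],
    [-0.003, 0, 0, 0, 0, 0],
    [-0.004, 0, 0, 0, 0, 0],
    [-0.004, 0, 0, 0, 0, 0],
  ],
)

```text
time_s: 16.97
ee_pos: [0.4983, 0.2243, 0.0838]
eef_rot: [-3.142, 0.0, 1.747]
force: [0.7, 0.7, 0.8]
grip_width: 0.0003
```

Emit:
move_arm(
  targets=[
    [-0.0005, 0, 0, 0, 0, 0],
    [-0.001, 0, 0, 0, 0, 0],
    [-0.0015, 0, 0, 0, 0, 0],
    [-0.002, 0, 0, 0, 0, 0],
    [-0.002, 0, 0, 0, 0, 0],
  ],
)

```text
time_s: 17.38
ee_pos: [0.4987, 0.2224, 0.0838]
eef_rot: [-3.141, 0.0, 1.747]
force: [0.6, 0.9, 0.7]
grip_width: 0.0005
```

Emit:
move_arm(
  targets=[
    [-0.0005, 0, 0, 0, 0, 0],
    [-0.001, 0, 0, 0, 0, 0],
    [-0.0015, 0, 0, 0, 0, 0],
    [-0.002, 0, 0, 0, 0, 0],
    [-0.002, 0, 0, 0, 0, 0],
  ],
)

```text
time_s: 17.8
ee_pos: [0.4988, 0.2218, 0.084]
eef_rot: [3.141, -0.002, 1.747]
force: [-2.4, 11.9, -0.3]
grip_width: 0.0002
```

Emit:
move_arm(
  targets=[
    [-0.0004, 0, 0, 0, 0, 0],
    [-0.0008, 0, 0, 0, 0, 0],
    [-0.0012, 0, 0, 0, 0, 0],
    [-0.0015, 0, 0, 0, 0, 0],
    [-0.0015, 0, 0, 0, 0, 0],
  ],
)

```text
time_s: 18.22
ee_pos: [0.4989, 0.2215, 0.0841]
eef_rot: [3.141, -0.004, 1.748]
force: [-3.3, 20.7, 0.1]
grip_width: 0.0005
```

Emit:
move_arm(
  targets=[
    [0.005, 0, 0, 0, 0, 0],
    [0.015, 0, 0, 0, 0, 0],
    [0.03, 0, 0, 0, 0, 0],
    [0.035, 0, 0, 0, 0, 0],
    [0.04, 0, 0, 0, 0, 0],
  ],
)

```text
time_s: 18.63
ee_pos: [0.492, 0.2589, 0.0837]
eef_rot: [-3.141, 0.0, 1.748]
force: [0.5, -0.5, 0.1]
grip_width: 0.0003
```

Emit:
move_arm(
  targets=[
    [0, 0, -0.03, 0, 0, 0],
    [0, 0, -0.06, 0, 0, 0],
    [0, 0, -0.09, 0, 0, 0],
    [0, 0, -0.12, 0, 0, 0],
    [0, 0, -0.14, 0, 0, 0],
  ],
)

```text
time_s: 19.05
ee_pos: [0.4927, 0.2583, 0.2269]
eef_rot: [3.139, -0.0, 1.747]
force: [-0.1, 0.5, -0.0]
grip_width: 0.0005
```

Emit:
move_arm(
  targets=[
    [0.02, -0.02, 0, 0, 0, 0],
    [0.04, -0.04, 0, 0, 0, 0],
    [0.05, -0.06, 0, 0, 0, 0],
    [0.05, -0.08, 0, 0, 0, 0],
    [0.05, -0.08, 0, 0, 0, 0],
  ],
)

```text
time_s: 19.47
ee_pos: [0.4024, 0.2936, 0.224]
eef_rot: [-3.141, 0.0, 1.749]
force: [-0.1, 0.2, 0.3]
grip_width: 0.0003
```

```bash
python3 - <<'E'
from h import *
for n in("top","side"):
    im=ctrl.camera(n);cv2.imwrite(f"pics/{n}3.png",im[...,::-1])
a=cv2.imread("pics/top3.png")[200:320,190:350];b=cv2.imread("pics/side3.png")[140:330,235:365]
a=cv2.resize(a,(560,420),interpolation=3);b=cv2.resize(b,(230,336),interpolation=3)
o=np.zeros((420,800,3),np.uint8);o[:,:560]=a;o[:336,565:795]=b;cv2.imwrite("pics/c3.png",o)
c=np.radians(10.1);ey=np.array([-np.sin(c),np.cos(c)]);t=np.array([.5214,.0894])
for l in(.158,.118,.122):print(l,((proj("top",[*(t+l*ey),.107])-[190,200])*3.5))
s=ctrl.get_obs();print(s["ee_pos"],s["force"],s["grip_width"],abs(s["joint_vel"]).max())
E
```

```text
0.158 [[ 68.67638786 249.84854306]]
0.118 [[122.3513054  239.67861145]]
0.122 [[116.98374824 240.695617  ]]
[0.40475718 0.29353921 0.22417876] [-0.21841182  0.47084551 -0.19044423] 0.00034848225508077454 0.0234339085893125
```

View pics/c3.png

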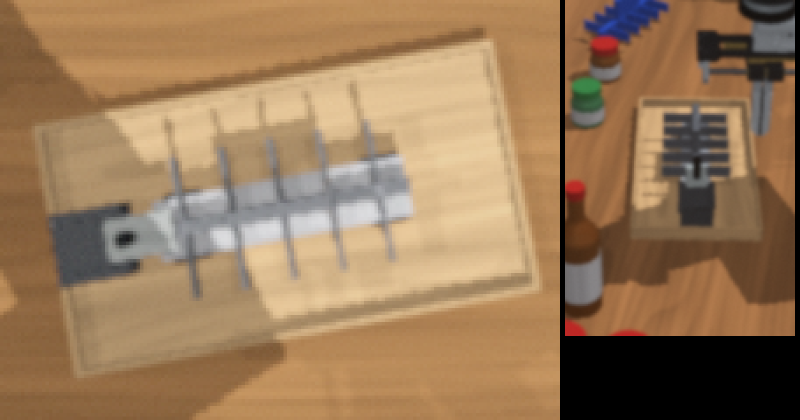

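```bash
python3 -c "
from station import ctrl
print(ctrl.hand_in())"
```

```text
the job is handed in; nothing more can be done
None
```

The divider is seated in the rail, the latch is closed, and I handed the job in at about 19.6 s of the 64 s. The hand-in gives no verdict.

- **Divider:** I gripped the grey divider by its header and lowered it over the rail. The teeth went into the slots on the first try, so no searching was needed. The bar met the rail at the expected height, and I pressed it down with about 8 N (6 N measured plus its own weight).
- **Latch:** I pushed the knob with closed fingers. Sliding took about 2 N until it hit a firm stop at about 21 N. I then backed off and moved clear.
- **Last checks:**
    - The final picture shows the bar flush along the rail with the fins in line, and the slide over the end of the bar.
    - The knob's position puts the latch at about 40 mm. Its shift between pictures gives about 38 mm, plus the unknown 0–6 mm it started at. The camera is good to about 2 mm.
    - The arm is clear of everything, with forces near zero.
    - The jars and bottle were not approached, and I saw no sign that they moved.
- **Failed or disagreeing checks:** none.

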